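Open the dust filter of the tablet counter

ROBOT

A 6-joint arm with a two-finger parallel gripper is mounted at the origin on the work surface. World frame = base frame: x ahead of the robot, y to its left, z up, the work surface at z = 0. Lengths are in m, angles in rad, forces in N, time in s.
With the tool pointing down it reaches from about 0.275 to 0.875 m from the base axis. Payload 12.5 kg.
Tool frame: the origin (TCP) lies midway between the tips of the shut fingers; the grasp point (between the pads) lies 19 mm behind it; z points along the fingers, x is the direction in which the jaws open and shut, and the axes are right-handed (so a half turn about z gives the same grasp; the last joint's range is limited). The gripper opens to 85 mm and grips with 20 to 120 N. Pads are 22 mm wide; open, the fingers measure 114 mm over their backs; the gripper's body (76 mm by 85 mm) begins 54 mm behind the grasp point. The pads swing forward as they close: fully open they stand 13 mm farther back than shut.
Start: joints at [-0.085, 0.351, 1.652, -0, 1.139, -0.085], TCP at [0.55, 0, 0.231] pointing down, gripper open.
Joint ranges: [-2.75, 2.75], [-0.79, 2.1], [0.01, 2.65], [-1.57, 4.71], [0.07, 3.14], [-2.87, 2.87]. Speed limits (rad/s): [2.22, 2.22, 2.79, 3.14, 3.14, 3.14].

INTERFACE

Orientations are given as a unit quaternion [x, y, z, w].
In Python, from cell import manip gives the robot as it stands.
- The arm moves only by the tool drive_tool, never from a script. Its argument "steps" is text: rows parted by semicolons, each of 5 numbers parted by spaces: the opening in per cent of the stroke, from 0 (shut) to 100 (fully open), then the shift along the tool's x, y, z in mm, then the turn about the tool's z in rad. In form: jaw tx ty tz roll; .... A call has 1 to 12 rows; each row shifts and turns the commanded pose from where the row before left it, along the tool's axes as they then stand; what a row does not reach is not made up. A row lasts 1/12 s, in which the tool goes at most 41.7 mm and 7.16 degrees, less where a joint would pass 70% of its speed; a pose out of reach is approached as far as the arm can. A call with a gripper value outside its range is refused whole. The fingers move at their own pace and stop on an object; "grip_force" is the grip in N (left out, the last holds). Time passes only in rows, so rows that do not move let the fingers close. It gives the time, the measured TCP pose, the force and the opening at its end, in the units of the state.
- manip.state(): the state, without advancing time (a new reading comes with each control period).
- manip.read_camera(name): name is "scene" or "side" or "wrist"; returns a dict with "color" (400x640x3 uint8, blue, green, red), "depth" (400x640 float32, m along the optical axis (not along the pixel's ray), 0 where there is no reading), "mtx" (3x3 intrinsics, pixels), "dist_coeffs" ([k1, k2, p1, p2, k3] as OpenCV has them; the pictures are not rectified), "world_from_camera" (4x4, takes a point from camera to world coordinates); the wrist camera has in their place "T_tool_cam" (4x4, takes a point from camera to tool coordinates, whose origin is the TCP and whose axes are the tool frame's). Camera axes: x right, y up, looking along -z (the intrinsics and any distortion apply to the point x, -y, -z); pixel columns grow to the right and rows downward; lengths in m; the calibration is good to about 2 mm. A picture is of the moment at which its call begins: read the wrist's pose just before it.
- manip.finish_job(): hands the job in, once; it reports no verdict.
The state is a dict: "time_s": time; "joints": joint angles; "dq": joint speeds; "tau": joint torques, N m; "eef_pos": TCP position; "ee_rot": TCP orientation; "ft_force": force on the tool from outside, world axes, zero at the start; "wrist_torque": the same for the moment, N m; "width": finger opening in m.
Only numpy, scipy, OpenCV 4.12 (cv2) and the standard library are available. Lean on these libraries where they do the work, as an engineer would, in place of code of your own. Each camera call takes 0.05 s, during which the arm holds its last target. There are 200 camera calls.

TASK

Open the tablet counter for a filter change: press the snap tab beside the filter cover fully in with the fingertips so that the cover springs loose, then push the cover by its rib along the deck, completely off its seat, and leave it lying flat in the parking tray at the end of the deck. Only press and push: do not lift or tip the cover, and leave the jars, bottles and cartons around it where they are.

Things in the scene. Friction and masses are not known exactly. Their poses are not given: they have to be found in the camera images.
- counter: Tablet counter, white, fixed: flat base, x -95 to +58 mm, y -215 to +180 mm, its deck 45 mm above the table; a head with clear hopper stands on the deck at y below -128 mm, 115 mm high above the deck. Origin: on the table under the centre of the cover's seat. Its +y runs along the deck from head to parking tray, the only way the cover can leave its seat; x across the deck, z up.
- seat (a point): Centre of the cover's seat, on the deck (counter's 0, 0, 45 mm). Two white rails along y (inner faces at x = -36.5 and +36.5 mm, y -52 to +34 mm, 9.5 mm high) reach with lips 6 mm inward over the cover's edges so that it cannot come up. The filter opening (x -27 to +27, y -8 to +30 mm) lies under the cover.
- tray (a point): Centre of the parking tray, on the deck (counter's 0, 105, 45 mm): the deck runs on flat and level with the seat, between 9 mm high rims with inner faces at x = -44 and +44 mm and at the counter's y = 170 mm. The cover fits in it with its centre at the counter's y = 76 to 130 mm.
- cover: Loose filter cover, grey plate 70 mm (x) by 80 mm (y), 5 mm thick, 60 g; origin at the centre of its underside, axes as the counter's. A tooth of the snap tab in its window (x -18, y -22 mm) locks it. When the tab is pressed a spring moves it about 10 mm to +y and it stays free when the tab is let go. The next 10 to 15 mm drag (1 to 5 N), then it slides freely.
- rib (a point): Middle of the push face of the rib across the cover's top: it faces the counter's -y; push it towards +y. At the cover's (0, -9, 12 mm). The rib is 44 mm long in x, 8 mm thick (cover's y -9 to -1 mm) and rises 14 mm above the plate, to 19 mm above the cover's underside. The plate goes on 31 mm behind this face.
- tab_top (a point): Centre of the top of the snap tab's pad, grey, ribbed, flat, 28 mm (x) by 30 mm (y), beside the seat at the counter's (-62, -23) mm. Its top is 16 mm above the deck at rest, 7 mm when fully in (higher than plate and rails beside it, all but the rib). Press it straight down; it springs back when let go.
- tab (a joint): Travel of the snap tab in m: 0 at rest, grows as the pad is pressed down, 0.009 at its hard stop. Spring: about 2 N at the start, 4 N at the end, plus up to about 2 N of rubbing by the cover; the cover comes free at about 0.005 to 0.006, so press to 0.008 or more.
- jar0: Bystander, loose, to be left alone: amber pill jar with white cap, 62 mm wide, 98 mm tall, standing on the table near the counter; origin at the centre of its underside.
- jar1: Bystander, loose, to be left alone: amber pill jar with white cap, 62 mm wide, 98 mm tall, standing on the table near the counter; origin at the centre of its underside.
- jar2: Bystander, loose, to be left alone: amber pill jar with white cap, 62 mm wide, 98 mm tall, standing on the table near the counter; origin at the centre of its underside.
- dropper0: Bystander, loose, to be left alone: small white dropper bottle, 24 mm wide, 52 mm tall, standing on the counter's deck outside the parking tray on the -x side; origin at the centre of its underside.
- dropper1: Bystander, loose, to be left alone: white dropper bottle, 28 mm wide, 65 mm tall, standing on the table on the robot's side of the counter; origin at the centre of its underside.
- carton0: Bystander, loose, to be left alone: medicine carton 75 x 120 x 40 mm lying on the table on the far side; origin at the centre of its underside.
- carton1: Bystander, loose, to be left alone: medicine carton 60 x 95 x 35 mm lying on the table on the far side; origin at the centre of its underside.
There are look-alikes about, which are no part of the job. Of the things that look like the cover, the middle-sized one is meant.

How it is judged:
By the outcome, as a careful person would: the job done as asked, in the order asked, and still so for the second after the job is handed in, with the robot touching nothing.
It also fails if it takes over 35 s, if anything falls off the work surface, if the arm or the gripper's body presses on something with over 40 N, if the wrist force passes 120 N, or if a joint passes its speed limit or range.

## Working session

There is one attempt and no reset: what is moved stays moved. The work goes in short steps, Python scripts to look and compute and a tool call to move; the robot and the scene stay as the last step left them, time stands still between calls to the robot, and variables do not carry over. Pictures are saved under pics/ and viewed, about 8 in all and at most 12, crops included, and the job is handed in when it is done.

Besides the shell and the picture viewer there is one more tool, called after "Request:" as name(argument=value, ...), one argument or row to a line, values as JSON. drive_tool: Moves the arm, as the interface text tells. Its arguments: {"type":"object","properties":{"steps":{"type":"string"},"grip_force":{"type":"number"}},"required":["steps"]}

```bash
ls; mkdir -p pics; python3 - <<'E'
from cell import manip
import cv2,numpy as np
s=manip.state();print({k:np.round(v,4).tolist() for k,v in s.items()})
for n in("scene","side","wrist"):
    c=manip.read_camera(n);np.savez(f"pics/{n}0.npz",**c);cv2.imwrite(f"pics/{n}0.png",c["color"])
    print(n,c["mtx"].tolist(),c["dist_coeffs"],np.round(c.get("world_from_camera",c.get("T_tool_cam")),3).tolist())
E
```

```text
pics
{'time_s': 0.0, 'joints': [-0.0846, 0.3512, 1.6524, -0.0, 1.1391, -0.0846], 'dq': [0.0017, -0.0004, 0.001, 0.0022, -0.0001, -0.0003], 'tau': [0.0013, -50.6108, -29.1407, 0.0, 0.0046, 0.0], 'eef_pos': [0.5497, 0.0, 0.2308], 'ee_rot': [1.0, -0.0, -0.0006, -0.0], 'ft_force': [0.7315, 0.4049, 0.3363], 'wrist_torque': [-0.0051, -0.0199, 0.0536], 'width': 0.0854}
scene [[421.81094077898047, 0.0, 322.4820286699813], [0.0, 421.81094077898047, 202.0529343723268], [0.0, 0.0, 1.0]] [-0.11453911  0.          0.          0.          0.        ] [[0.677, -0.387, 0.626, 1.298], [0.735, 0.382, -0.56, -0.643], [-0.023, 0.839, 0.544, 0.7], [0.0, 0.0, 0.0, 1.0]]
side [[459.73826465977083, 0.0, 321.8307392722786], [0.0, 459.73826465977083, 199.66671106727705], [0.0, 0.0, 1.0]] [0.00501688 0.         0.         0.         0.        ] [[0.741, 0.43, -0.515, 0.045], [-0.671, 0.477, -0.568, -0.623], [0.001, 0.767, 0.642, 0.743], [0.0, 0.0, 0.0, 1.0]]
wrist [[323.23342405610146, 0.0, 324.6983707373846], [0.0, 323.23342405610146, 198.62897818472817], [0.0, 0.0, 1.0]] [-0.04180177  0.          0.          0.          0.        ] [[1.0, 0.0, -0.001, 0.002], [0.0, -0.961, -0.276, -0.07], [-0.001, 0.276, -0.961, -0.143], [0.0, 0.0, 0.0, 1.0]]
```

View pics/scene0.png

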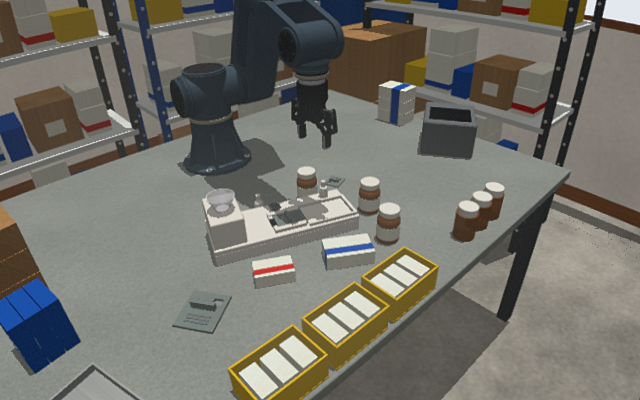

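View pics/side0.png

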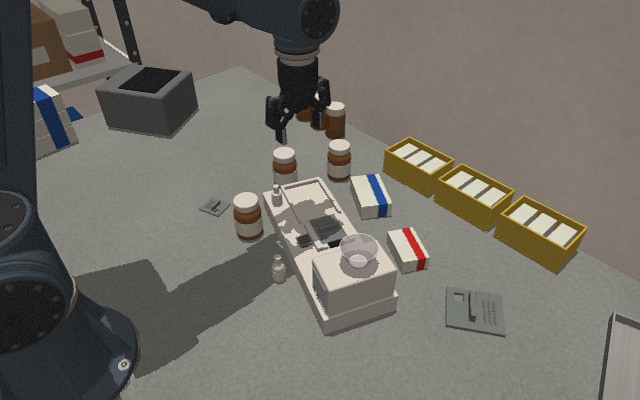

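The scene view shows the counter at about (280,225) and the side view at (330,255). The cover is in its seat at side (325,228). Its look-alikes are a small plate at side (213,206) and a large one at side (475,311). Next I'll build a top-down map from depth.

```bash
cat > h.py <<'E'
import numpy as np,cv2
from scipy.spatial.transform import Rotation as R
def cloud(c,T=None):
    d=c["depth"];v,u=np.nonzero(d>0);z=d[v,u]
    p=cv2.undistortPoints(np.stack([u,v],1).astype(np.float64)[:,None],c["mtx"],c["dist_coeffs"])[:,0]
    P=np.c_[p[:,0]*z,-p[:,1]*z,-z]
    T=c["world_from_camera"] if T is None else T
    return P@T[:3,:3].T+T[:3,3],c["color"][v,u]
E
python3 - <<'E'
from h import *
out=[]
x0,x1,y0,y1=.2,.8,-.45,.15  # map
for n in("scene","side"):
    P,C=cloud(np.load(f"pics/{n}0.npz"))
    m=(P[:,0]>x0)&(P[:,0]<x1)&(P[:,1]>y0)&(P[:,1]<y1)&(P[:,2]<.2);P,C=P[m],C[m]
    k=(P[:,2]<.01);print(n,"table",np.median(P[k,2]),len(P))
    k=(P[:,2]>.036)&(P[:,2]<.058)
    im=np.zeros((600,600,3),np.uint8)
    o=np.argsort(P[:,2]);P,C=P[o],C[o]
    for p,c in zip(P,C):
        cv2.circle(im,(int((p[0]-x0)*1000),int((y1-p[1])*1000)),1,tuple(int(a) for a in c),-1)
    out.append(im[::1])
im=np.hstack([o[::1] for o in out]);im=cv2.resize(im,(800,400),interpolation=cv2.INTER_AREA)
cv2.imwrite("pics/map.png",im)
E
```

```text
scene table -0.00017027948820930172 33108
side table 0.0006676935997922406 60758
```

View pics/map.png

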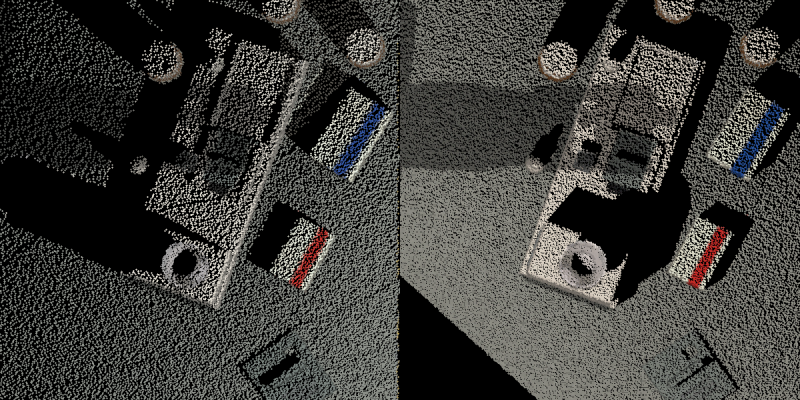

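```bash
cat > fit.py <<'E'
from h import *
from scipy.optimize import minimize
def model(l):
    x,y=l[:,0]*1000,l[:,1]*1000
    B=lambda a,b,c,d:(x>a)&(x<b)&(y>c)&(y<d)
    z=np.zeros(len(l))
    z[B(-95,58,-215,180)]=45
    z[B(-95,58,-215,-128)]=160
    z[B(-35,35,-40,40)]=50; z[B(-22,22,-9,-1)]=64
    z[B(-40,-30.5,-52,34)|B(30.5,40,-52,34)]=54.5
    z[B(-76,-48,-38,-8)]=61
    z[B(-47,-44,60,173)|B(44,47,60,173)|B(-47,47,170,173)]=54
    return z/1000
def loc(P,q):
    c,s=np.cos(q[2]),np.sin(q[2]);d=P[:,:2]-q[:2]
    return np.c_[d@[c,s],d@[-s,c],P[:,2]]
def cost(q,P):
    l=loc(P,q);return np.mean(np.minimum(np.abs(l[:,2]-model(l)),.012))
def fit(P,q0):
    best=None
    for dq in [(0,0,0),(.006,0,.02),(-.006,.005,-.02),(0,-.006,.02),(0,.006,-.02)]:
        r=minimize(cost,np.add(q0,dq),args=(P,),method="Nelder-Mead",options=dict(initial_simplex=np.add(q0,dq)+np.array([[0,0,0],[.01,0,0],[0,.01,0],[0,0,.05]]),xatol=1e-5,fatol=1e-8,maxiter=400))
        if best is None or r.fun<best.fun:best=r
    return best
E
python3 - <<'E'
from fit import *
PP=[cloud(np.load(f"pics/{n}0.npz"))[0] for n in("scene","side")]
q0=[.5375,-.08,-.36]
sel=lambda P:P[(np.hypot(P[:,0]-.53,P[:,1]+.08)<.25)&(P[:,2]<.2)]
for P in(np.vstack(PP),*PP):
    r=fit(sel(P),q0);print(np.round(r.x,4),r.fun,cost(q0,sel(P)))
E
```

```text
[ 0.5443 -0.0882 -0.3527] 0.005946398847948141 0.006283240622072872
[ 0.5445 -0.0898 -0.3623] 0.0065676066496378974 0.006829724177413011
[ 0.544  -0.0882 -0.35  ] 0.00558031113739946 0.005971650205106428
```

Request:
drive_tool(
  steps="0 -5 25 0 0; 0 -5 25 0 0; 0 0 0 0 0.118; 0 0 0 0 0.118; 0 0 0 0 0.117; 0 0 0 0 0; 0 0 0 0 0",
)

```text
time_s: 0.73
eef_pos: [0.5399, -0.05, 0.2312]
ee_rot: [0.985, -0.174, -0.0, -0.0]
ft_force: [1.3, 0.4, 0.3]
width: 0.0009
```

```bash
cat >> fit.py <<'E'
def wrist(name):
    from cell import manip
    s=manip.state();c=manip.read_camera("wrist")
    T=np.eye(4);T[:3,:3]=R.from_quat(s["ee_rot"]).as_matrix();T[:3,3]=s["eef_pos"]
    T=T@c["T_tool_cam"];np.savez(f"pics/{name}.npz",world_from_camera=T,**c);cv2.imwrite(f"pics/{name}.png",c["color"])
    return s,c,T
E
python3 - <<'E'
from fit import *
s,c,T=wrist("w1")
print(s["time_s"],s["eef_pos"],s["ee_rot"],s["width"])
P,_=cloud(c,T)
sel=P[(np.hypot(P[:,0]-.53,P[:,1]+.08)<.25)&(P[:,2]<.2)]
r=fit(sel,[.544,-.088,-.353]);print(np.round(r.x,4),r.fun)
print("table",np.median(P[np.abs(P[:,2])<.008,2]))
E
```

```text
0.7333 [ 0.53989685 -0.04998092  0.23116867] [ 9.84776570e-01 -1.73824870e-01 -1.50981970e-04 -6.63174218e-06] 0.0008658522073229909
[ 0.5452 -0.0904 -0.3549] 0.003239760868825019
table 0.0004470869634981556
```

View pics/w1.png

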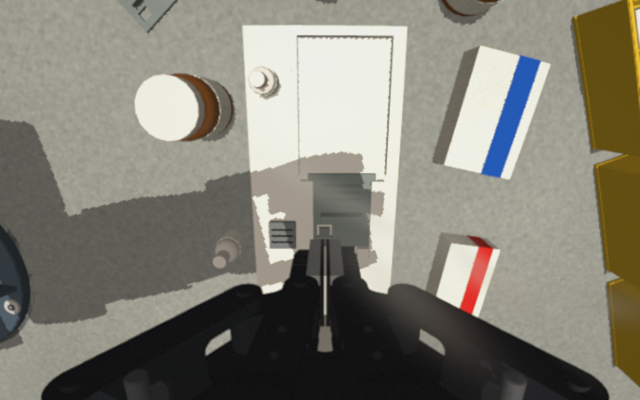

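The wrist view shows the tab pad at about (282,234), the cover and rib at (342,212), the tray at (345,105), the dropper at (263,80), and the deck corners at (243,26) and (407,27). Next I'll check these against the fit.

```bash
python3 - <<'E'
from fit import *
c=np.load("pics/w1.npz");T=c["world_from_camera"]
for q in([.5452,-.0904,-.3549],[.5443,-.0882,-.3527]):
  for n,uv,z in[("cornL",(243,26),.045),("cornR",(407,27),.045),("tab",(282,234),.061),("tab back L",(270,221),.061),("tab back R",(295,221),.061),("trayTL",(297,36),.054),("trayTR",(393,36),.054)]:
    p=cv2.undistortPoints(np.array([[uv]],float),c["mtx"],c["dist_coeffs"])[0,0]
    d=T[:3,:3]@[p[0],-p[1],-1];w=T[:3,3]+d*(z-T[2,3])/d[2]
    print(n,np.round(loc(w[None],q)[0]*1000,1))
P,_=cloud(c);q=[.5452,-.0904,-.3549];l=loc(P,q)*1000
def h(n,a,b,cc,d):
    m=(l[:,0]>a)&(l[:,0]<b)&(l[:,1]>cc)&(l[:,1]<d);print(n,m.sum(),np.round(np.percentile(l[m,2],[10,50,90]),1))
h("tab",-72,-52,-33,-13);h("plate",-20,20,8,35);h("rib",-20,20,-7,-3);h("tray",-35,35,80,160);h("deck",-90,-50,20,60)
# rib profile
for y in range(-24,14,2):
    h(y,-18,18,y,y+2)
E
```

```text
cornL [-94.2 178.8  45. ]
cornR [ 58.5 178.8  45. ]
tab [-61.6 -22.   61. ]
tab back L [-73.5  -7.7  61. ]
tab back R [-47.8  -7.5  61. ]
trayTL [-43.3 168.4  54. ]
trayTR [ 44.1 169.1  54. ]
cornL [-92.2 177.3  45. ]
cornR [ 60.5 176.9  45. ]
tab [-60.1 -23.6  61. ]
tab back L [-72.   -9.3  61. ]
tab back R [-46.2  -9.2  61. ]
trayTL [-41.3 166.7  54. ]
trayTR [ 46.1 167.2  54. ]
tab 345 [60.7 61.6 62.5]
plate 2835 [ 50.2 285.  301.9]
rib 146 [63.6 64.5 65.5]
tray 6172 [44.6 45.6 46.6]
deck 11725 [ 46.1 307.4 319.8]
-24 62 [49.3 50.3 51.2]
-22 59 [49.4 50.3 51.2]
-20 67 [46.1 49.9 51.5]
-18 51 [45.4 50.2 51. ]
-16 57 [49.8 50.3 51.2]
-14 1 [51.6 51.6 51.6]Traceback (most recent call last):
  File "<stdin>", line 14, in <module>
  File "<stdin>", line 10, in h
    return _quantile_unchecked(
        a, q, axis, out, overwrite_input, method, keepdims, weights)
    return _ureduce(a,
                    func=_quantile_ureduce_func,
    ...<5 lines>...
                    overwrite_input=overwrite_input,
                    method=method)
    r = func(a, **kwargs)
    result = _quantile(arr,
                       quantiles=q,
    ...<2 lines>...
                       out=out,
                       weights=wgt)
    slices_having_nans = np.isnan(arr[-1, ...])
                                  ~~~^^^^^^^^^
IndexError: index -1 is out of bounds for axis 0 with size 0
```

The landmarks agree to within about 1 mm. I'll move above the tab with the fingers shut.

Request:
drive_tool(
  steps="0 -22 29.5 0 0.006; 0 -21.5 29.5 0 0; 0 0 0 40 0; 0 0 0 40 0; 0 0 0 40 0; 0 0 0 38 0; 0 0 0 0 0; 0 0 0 0 0",
)

```text
time_s: 1.45
eef_pos: [0.478, -0.0898, 0.0728]
ee_rot: [0.984, -0.177, -0.002, -0.0]
ft_force: [0.6, 0.9, 0.9]
width: 0.0003
```

```bash
python3 - <<'E'
from fit import *
s,c,T=wrist("w2")
q=[.545,-.0905,-.355]
print(s["time_s"],loc(np.array([s["eef_pos"]]),q)*1000,s["ft_force"])
cv2.imwrite("pics/w2c.png",cv2.resize(c["color"][60:330,160:520],None,fx=2,fy=2))
E
```

```text
1.45 [[-63.06571421 -22.68055749  72.79157819]] [0.56271927 0.8666983  0.93597148]
```

View pics/w2c.png

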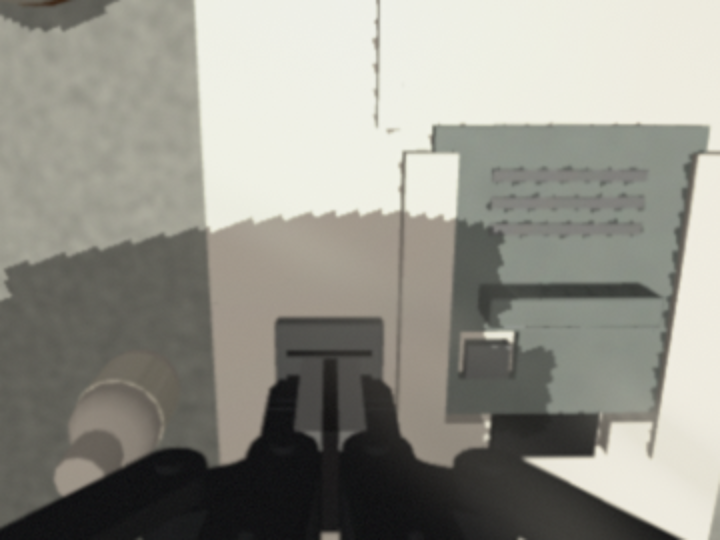

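The crop shows the shut fingertips centred over the tab pad, which is at (328,370). The cover's window with the tooth is at (488,355). Pressing now.

Request:
drive_tool(
  steps="0 0.5 0 6 0; 0 0.5 0 4 0; 0 0 0 3 0; 0 0 0 3 0; 0 0 0 3 0; 0 0 0 1 0; 0 0 0 0 0; 0 0 0 0 0",
)

```text
time_s: 2.17
eef_pos: [0.48, -0.0906, 0.0536]
ee_rot: [0.984, -0.179, 0.001, 0.0]
ft_force: [2.7, -1.1, 2.9]
width: -0.0002
```

Request:
drive_tool(
  steps="0 0 0 1 0; 0 0 0 1 0; 0 0 0 0 0; 0 0 0 0 0",
)

```text
time_s: 2.5
eef_pos: [0.4799, -0.0906, 0.0518]
ee_rot: [0.984, -0.179, 0.0, 0.0]
ft_force: [0.6, -0.4, 10.7]
width: 0.0003
```

```bash
python3 - <<'E'
from fit import *
s,c,T=wrist("w3")
q=[.545,-.0905,-.355]
print(s["time_s"],loc(np.array([s["eef_pos"]]),q)*1000,s["ft_force"])
a=np.load("pics/w2.npz")["color"]
cv2.imwrite("pics/w3c.png",cv2.resize(c["color"][40:330,160:520],None,fx=2,fy=2))
E
```

```text
2.5 [[-61.00607597 -22.67857345  51.81266872]] [ 0.64691099 -0.42170076 10.74387822]
```

View pics/w3c.png

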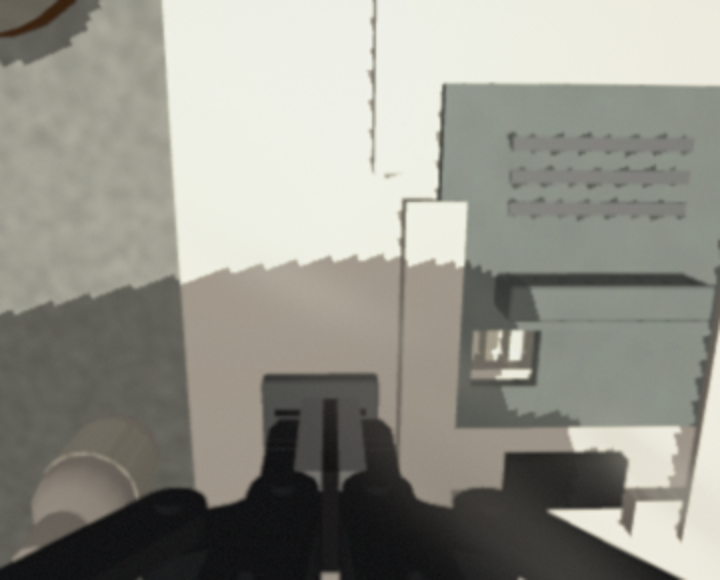

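The tab is at its hard stop (TCP z 51.8 mm, 10.7 N). The cover has sprung forward: its far edge at row 84 is well past the rail end, and the window is clear of the tooth. I'll lift, move behind the rib and measure.

Request:
drive_tool(
  steps="0 0 0 -10 0; 0 0 0 -40 0; 0 0 0 -40 0; 0 30 5 -20 0; 0 30 5 0 0; 0 0 0 0 0; 0 0 0 0 0",
)

```text
time_s: 3.13
eef_pos: [0.5321, -0.1211, 0.1612]
ee_rot: [0.984, -0.179, -0.001, -0.0]
ft_force: [-1.6, 0.7, -0.2]
width: -0.0002
```

```bash
python3 - <<'E'
from fit import *
s,c,T=wrist("w4")
q=[.545,-.0905,-.355]
print(s["time_s"],loc(np.array([s["eef_pos"]]),q)*1000,s["ft_force"],R.from_quat(s["ee_rot"]).as_matrix()[:2,0])
P,C=cloud(c,T);l=loc(P,q)*1000
for y in range(-30,84,3):
    m=(abs(l[:,0]-8)<12)&(l[:,1]>y)&(l[:,1]<y+3)&(l[:,2]<70)
    print(y,m.sum(),np.round(np.median(l[m,2]),1) if m.any() else None,C[m].mean(0).round() if m.any() else None)
cv2.imwrite("pics/w4.png",c["color"])
E
```

```text
3.1333 [[ -1.41994641 -33.2091171  161.21297975]] [-1.56909319  0.664081   -0.16994256] [ 0.93606959 -0.35181288]
-30 110 45.3 [139. 151. 158.]
-27 93 45.6 [139. 152. 160.]
-24 57 46.8 [116. 125. 129.]
-21 107 52.1 [89. 96. 93.]
-18 103 52.3 [87. 93. 90.]
-15 119 52.2 [85. 91. 88.]
-12 118 52.1 [84. 90. 87.]
-9 101 51.8 [84. 90. 87.]
-6 109 52.0 [84. 90. 86.]
-3 119 52.0 [112. 120. 115.]
0 120 51.7 [143. 152. 146.]
3 123 51.7 [143. 153. 147.]
6 92 51.7 [132. 141. 135.]
9 97 65.4 [137. 147. 140.]
12 133 65.6 [144. 154. 148.]
15 177 65.0 [125. 133. 128.]
18 119 51.3 [144. 154. 148.]
21 121 51.3 [146. 156. 149.]
24 126 51.3 [146. 156. 150.]
27 136 51.0 [144. 154. 148.]
30 134 51.6 [134. 140. 139.]
33 137 51.0 [141. 150. 145.]
36 128 51.2 [135. 142. 140.]
39 127 51.2 [140. 148. 144.]
42 128 51.2 [138. 146. 142.]
45 127 51.2 [136. 142. 141.]
48 128 50.7 [147. 156. 150.]
51 157 51.0 [148. 158. 151.]
54 133 50.5 [148. 158. 151.]
57 104 46.7 [193. 204. 201.]
60 150 45.6 [231. 239. 238.]
63 129 45.5 [231. 239. 238.]
66 128 45.6 [231. 239. 238.]
69 134 45.5 [231. 239. 238.]
72 147 45.5 [231. 239. 238.]
75 134 45.3 [231. 239. 238.]
78 136 45.8 [231. 239. 238.]
81 147 45.6 [231. 239. 238.]
```

View pics/w4.png

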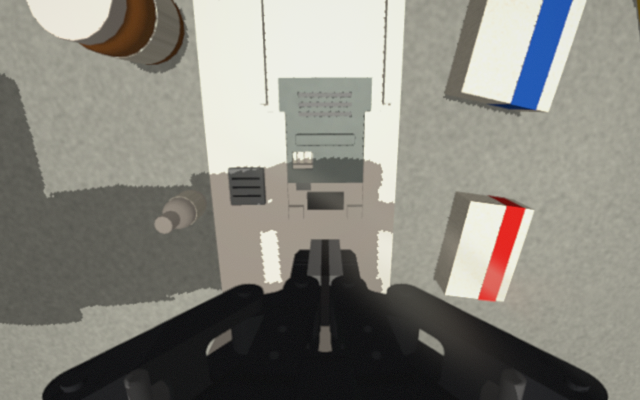

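The cover centre is at y of about 17.5 mm, the rib face at about 8.5, and it lies flat; in the image the rib is at (325,139). I'll lower behind the rib over the plate, stopping 7.5 mm above it.

Request:
drive_tool(
  steps="0 1.5 -21 0 -0.004; 0 0 0 40 0; 0 0 0 40 0; 0 0 0 18 0; 0 0 0 6 0; 0 0 0 0 0; 0 0 0 0 0",
)

```text
time_s: 3.77
eef_pos: [0.5411, -0.1017, 0.0582]
ee_rot: [0.984, -0.177, 0.0, -0.0]
ft_force: [0.5, 0.1, -0.1]
width: -0.0
```

```bash
python3 - <<'E'
from fit import *
from cell import manip
s=manip.state();print(s["time_s"],loc(np.array([s["eef_pos"]]),[.545,-.0905,-.355])*1000,s["ft_force"])
E
```

```text
3.7667 [[  0.21108485 -11.83394316  58.15198565]] [ 0.48473655  0.06171874 -0.1452066 ]
```

Pushing: about 9 mm to contact, then on slowly.

Request:
drive_tool(
  steps="0 0 -5 1 0; 0 0 -5 0 0; 0 0 -5 0 0; 0 0 -5 0 0; 0 0 -6 0 0; 0 0 -6 0 0; 0 0 -6 0 0; 0 0 -6 0 0; 0 0 -6 0 0; 0 0 0 0 0",
)

```text
time_s: 4.6
eef_pos: [0.5588, -0.0538, 0.0562]
ee_rot: [0.984, -0.176, 0.0, -0.0]
ft_force: [-0.5, 1.1, -0.0]
width: -0.0001
```

```bash
cat >> fit.py <<'E'
def prof():
    s,c,T=wrist("w_"+str(np.random.randint(1e6)))
    q=[.545,-.0905,-.355]
    print(s["time_s"],loc(np.array([s["eef_pos"]]),q)*1000,s["ft_force"])
    P,C=cloud(c,T);l=loc(P,q)*1000
    g=(C.max(1)<175)&(l[:,2]>47.5)&(l[:,2]<54)&(abs(l[:,0])<46)&(l[:,1]>0)&(l[:,1]<175)
    print("grey plate x,y pct",np.percentile(l[g,0],[.5,99.5]).round(1),np.percentile(l[g,1],[.5,99.5]).round(1),g.sum())
    return c,l,g
E
python3 -c "
from fit import *
c,l,g=prof();cv2.imwrite('pics/w5.png',c['color'])"
```

```text
4.6 [[ 0.14575515 39.18369578 56.24457221]] [-0.50362477  1.10083939 -0.0396324 ]
grey plate x,y pct [-44.1  44.5] [ 21.2 148.7] 19082
```

View pics/w5.png

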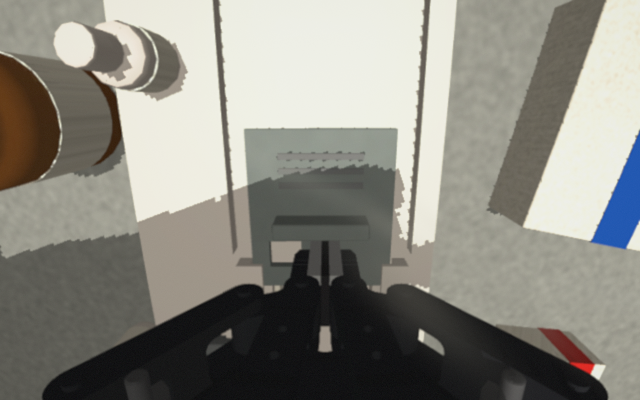

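The cover is moving straight, with the rib at (320,225) against the fingers and the front edge at row 128. About 43 mm to go.

Request:
drive_tool(
  steps="0 0 -6 0 0; 0 0 -6 0 0; 0 0 -6 0 0; 0 0 -6 0 0; 0 0 -6 0 0; 0 0 -6 0 0; 0 0 -4 0 0; 0 0 -2 0 0; 0 0 0 0 0; 0 0 6 0 0; 0 0 4 0 0; 0 0 0 0 0",
)

```text
time_s: 5.65
eef_pos: [0.5692, -0.0259, 0.0563]
ee_rot: [0.984, -0.177, -0.0, 0.0]
ft_force: [0.0, 1.0, 0.5]
width: -0.0004
```

Request:
drive_tool(
  steps="0 0 0 -30 0; 0 0 0 -40 0; 0 0 0 -40 0; 0 0 30 -40 0; 0 0 30 0 0; 0 0 0 0 0; 0 0 0 0 0",
)

```text
time_s: 6.23
eef_pos: [0.55, -0.0777, 0.2]
ee_rot: [0.984, -0.178, 0.0, -0.0]
ft_force: [-0.4, 0.4, 0.4]
width: 0.0003
```

```bash
python3 - <<'E'
from fit import *
c,l,g=prof();cv2.imwrite('pics/w6.png',c['color'])
for y in range(50,166,4):
    m=(abs(l[:,0]-10)<10)&(l[:,1]>y)&(l[:,1]<y+4)&(l[:,2]<75)
    print(y,np.round(np.median(l[m,2]),1) if m.any() else None,end='; ')
from cell import manip
for n in("scene","side"):
    c=manip.read_camera(n);np.savez(f"pics/{n}1.npz",**c)
    a=np.load(f"pics/{n}0.npz")["color"]
    cv2.imwrite(f"pics/{n}1.png",np.hstack([cv2.resize(i[110:310,150:450],(400,267)) for i in(a,c["color"])]))
E
```

```text
6.2333 [[  0.26958418  13.78792153 200.04773555]] [-0.35036523  0.4481271   0.35398883]
grey plate x,y pct [-43.8  44.4] [ 12.6 156.5] 7212
50 45.4; 54 45.4; 58 45.6; 62 50.4; 66 50.5; 70 50.6; 74 50.3; 78 50.5; 82 50.5; 86 50.5; 90 52.0; 94 64.6; 98 63.3; 102 50.8; 106 50.5; 110 50.7; 114 51.1; 118 50.7; 122 50.9; 126 50.7; 130 50.7; 134 50.6; 138 50.6; 142 45.6; 146 45.4; 150 45.5; 154 45.8; 158 45.7; 162 45.6;
```

View pics/w6.png

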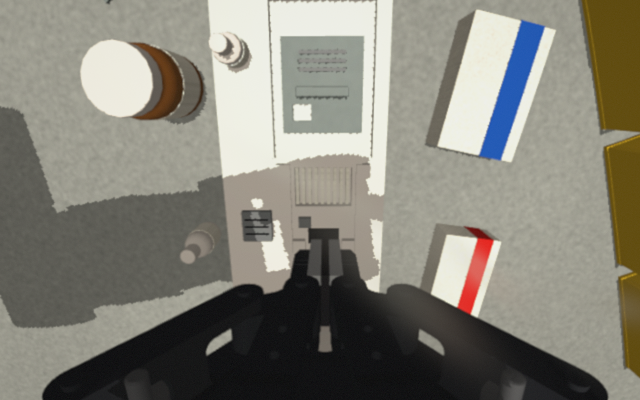

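View pics/side1.png

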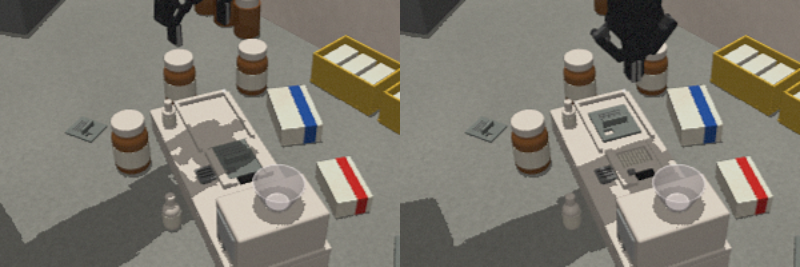

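The cover lies flat in the tray: it spans y 62 to 142 mm, so its centre is at about 102, with its top level at 50.5 mm. It sits between the rims, at image (321,85). The bystanders look unmoved and the robot is clear, so I'm handing in.

```bash
python3 -c "
from cell import manip
print(manip.finish_job())"
```

```text
the job is handed in; nothing more can be done
None
```

The tablet counter is open for the filter change: the cover is off its seat and lying flat in the parking tray, and I handed the job in. I stopped moving the arm at 6.2 s, against the 35 s limit.

- **Tab:** I pressed it with the shut fingertips to its hard stop, at TCP z 51.8 mm and about 11 N. The cover sprang loose by about 17 mm, more than the 10 mm stated, which caused no trouble.
- **Cover:** I pushed it by the rib, straight along the deck. The last depth check put its centre at the counter's y ≈ 102 mm (allowed 76 to 130), between the rims and level.
- **Surroundings:** In the before and after side views, the jars, bottles and cartons looked unmoved. I compared them only by eye. The gripper was up and clear of everything.

One check was no use: my automatic colour outline of the cover also picked up the tray rims, so I relied on the depth profile and the pictures instead. No other checks failed or disagreed.

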